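Turn the microplate over onto the light pad

ROBOT

A 7-joint arm with a two-finger parallel gripper is mounted at the origin on the work surface. World frame = base frame: x ahead of the robot, y to its left, z up, the work surface at z = 0. Lengths are in mm, angles in rad, forces in N, time in s.
With the tool pointing down it reaches from about 425 to 950 mm from the base axis. Payload 4.7 kg.
Tool frame: the origin (TCP) lies midway between the tips of the shut fingers; the grasp point (between the pads) lies 19 mm behind it; z points along the fingers, y is the line along which they close (so a half turn about z gives the same grasp; the last joint's range is limited). The gripper opens to 87 mm and grips with 3 to 60 N. Pads are 19 mm wide; open, the fingers measure 117 mm over their backs; the gripper's body (75 mm by 190 mm) begins 51 mm behind the grasp point.
Start: joints at [1.192, 0.469, -0.049, 1.532, 0.024, 1.141, -0.082], TCP at [231.378, -634.126, 200.473] pointing down, gripper open.
Joint ranges: [-2.59, 2.59], [-0.33, 1.99], [-1.39, 1.29], [0.1, 2.45], [-1.04, 4.18], [0.21, 1.99], [-2.66, 2.66]. Speed limits (rad/s): [2.57, 2.57, 3.14, 3.14, 3.14, 3.14, 3.14].

INTERFACE

Orientations are given as a 3x3 rotation matrix whose columns are the frame's x, y, z axes.
In Python, from plant import manip, optics gives the robot as it stands.
- The arm moves only by the shell command python3 -m pendant 'ROWS' [FORCE]. ROWS is JSON, a list of rows, each a list of 3 entries, a list of its own where there are three numbers: the shift along the tool's x, y, z scaled (see below), then the turn, a rotation vector about the tool's x, y, z scaled (see below), then the gripper's target within -1 to 1 (shut at 1, half-way at 0, fully open at -1). In form: [[[tx, ty, tz], [ax, ay, az], claw], ...]. A call has exactly 10 rows; each row is the pose to reach, as a shift and turn from the pose commanded when the call began, along the tool's axes at that moment, turning the shorter way round; what a row does not reach only later rows make up. The controller multiplies each number of a shift by 20 cm and each number of a turn by 180 degrees. A row lasts 1/10 s, in which the tool goes at most 50 mm and 8.59 degrees, less where a joint would pass 70% of its speed; a pose out of reach is approached as far as the arm can. A call with a number of a shift or a turn outside -1 to 1 is refused whole. A call with a gripper value outside its range is refused whole. The fingers move at their own pace and stop on an object; FORCE is the grip in N (left out, the last holds). Time passes only in rows, so rows that repeat a pose let the fingers close, or fill a call up. It gives the time, the measured TCP pose, the force, the opening and the grip force at its end, in the units of the state.
- manip.read_state(): the state, without advancing time (a new reading comes with each control period).
- optics.snapshot(name): name is "scene" or "top" or "wrist"; returns (picture, depth): 420x560x3 uint8, red, green, blue; 420x560 float32, mm along the optical axis (not along the pixel's ray), 0 where there is no reading.
- optics.camera_params(name): a dict with "intrinsics" (3x3 intrinsics, pixels), "xyz" and "attitude" of the camera in the world. Camera axes: x right, y up, looking along -z (the intrinsics and any distortion apply to the point x, -y, -z); pixel columns grow to the right and rows downward; lengths in mm; the calibration is good to about 2 mm. A picture is of the moment at which its call begins: read the wrist's pose just before it. camera_params takes no time and is no camera call; for the wrist camera it gives the pose at the moment of the call.
- manip.close_job(): hands the job in; it is judged then, once.
The state is a dict: "t": time; "qpos": joint angles; "qvel": joint speeds; "effort": joint torques, N m; "ee_pos": TCP position; "orientation": TCP orientation; "wrist_force": force on the tool from outside, world axes, zero at the start; "wrist_torque": the same for the moment, N m; "opening": finger opening in mm; "finger_force": force on a finger pad.
Only numpy, scipy, OpenCV 4.12 (cv2) and the standard library are available. Lean on these libraries where they do the work, as an engineer would, in place of code of your own. Each camera call takes 0.05 s, during which the arm holds its last target. There are 200 camera calls.

TASK

The microplate has been left wells-down on the bench to drain. Without picking it up, push it with the fingers against the long edge of the light pad until it tips up on its long side and flips over, wells up, onto the pad; then push it on until the whole plate lies on the pad's white window. Leave everything else where it is and finish clear of the plate.

Things in the scene. Friction and masses are not known exactly. Their poses are not given: they have to be found in the camera images.
- plate: White 96-well microplate, 127.5 x 85.5 x 14.4 mm, 50-85 g, loose, wells down at the start, long sides within 0.35 rad of the light pad's long edge. Origin: centre of the wells face (on the bench at first; 22.4 mm above it at the end). x along the long side, y along the short side, z out of the plain underside: up at the start, down at the end. See corner0 and corner1 for its shape.
- corner0 (a point): Corner of the plate's skirt at (63.75, 42.75, 11.9) mm in the plate's frame. The skirt, z = 9.4 to 14.4 mm, is the full 127.5 x 85.5 mm; from z = 0 to 9.4 mm the body is 3 mm narrower on every side, so at the start the skirt overhangs: it passes over the 8 mm high pad and the body stops against the pad's edge.
- corner1 (a point): Corner of the plate's skirt at (63.75, -42.75, 11.9) mm in the plate's frame. The plate's sides grip the fingertips by friction: fingers that press it against the pad with a few newtons and move up raise the near side, and it pivots about the pad's edge.
- corner2 (a point): Corner of the plate's skirt at (-63.75, -42.75, 11.9) mm in the plate's frame
- corner3 (a point): Corner of the plate's skirt at (-63.75, +42.75, 11.9) mm in the plate's frame
- lightpad: Flat black LED light pad fixed to the bench, 380 x 160 x 8 mm, left or right of the plate. Origin at the centre of its underside, x along its 380 mm side (roughly the world's x), y along its 160 mm side, z up. Flat white window, 345 x 120 mm, centred in its top: the black border is 20 mm wide along the long edges, 17.5 mm at the ends. The plate flips over the 380 mm edge that faces it.
- notebook: Closed blue notebook fixed to the bench on the other side of the plate, 215 x 152 x 17 mm (long side along its x). Origin at the centre of its underside.
- marker: Grey marker pen, 130 x 11 x 10 mm, lying loose on the notebook. Leave alone. Origin at the centre of its underside.
- timer: White bench timer, 62 x 70 x 16 mm, loose, on the robot's side of the plate. Leave alone. Origin under its centre.
- reagent: Reagent bottle with a blue cap, 46 mm wide, 85 mm high, loose, beyond the plate. Leave alone. Origin under its centre.
- jar: Small glass jar with a green lid, 60 mm wide, 80 mm high, loose, beyond the plate. Leave alone. Origin under its centre.
- tipbox: Blue pipette-tip box, 124 x 89 x 62 mm, loose, towards the right side of the bench. Leave alone. Origin under its centre.
- tuberack: Orange tube rack, 190 x 85 mm, 34 mm high with tubes, loose, towards the left side of the bench. Leave alone. Origin under its centre.
Not all that is in view belongs to the job. Leave any pink, purple or turquoise look-alike of the plate alone.

How it is judged:
By the outcome, as a careful person would: the job done as asked, in the order asked, and still so for the second after the job is handed in, with the robot touching nothing.
It also fails if it takes over 53 s, if anything falls off the work surface, if the arm or the gripper's body presses on something with over 40 N, if the wrist force passes 120 N, or if a joint passes its speed limit or range.

## Working session

There is one attempt and no reset: what is moved stays moved. The work goes in short steps, Python scripts to look and compute and a shell command to move; the robot and the scene stay as the last step left them, time stands still between calls to the robot, and variables do not carry over. Pictures are saved under pics/ and viewed, at most 10 in all, crops included, and the job is handed in when it is done.

```bash
mkdir -p pics; ls
python3 - <<'E'
from plant import manip, optics
import cv2,numpy as np
for n in ("top","scene"):
    p,d=optics.snapshot(n); cv2.imwrite(f"pics/{n}0.png",p[...,::-1]); np.save(f"{n}0.npy",d)
    c=optics.camera_params(n); print(n,c)
s=manip.read_state(); print(s)
E
```

```text
pics
top {'intrinsics': array([[379.59361127,   0.        , 275.74264224],
       [  0.        , 379.59361127, 209.35009238],
       [  0.        ,   0.        ,   1.        ]]), 'xyz': array([ 375.76383039,   -6.09850135, 1054.7791421 ]), 'attitude': array([[ 0.02469091,  0.99099612, -0.13159428],
       [-0.99963537,  0.02591393,  0.00758922],
       [ 0.01093101,  0.13135891,  0.99127461]])}
scene {'intrinsics': array([[410.81325444,   0.        , 277.94344059],
       [  0.        , 410.81325444, 210.18853625],
       [  0.        ,   0.        ,   1.        ]]), 'xyz': array([1244.28805209, -531.32007636,  698.0082044 ]), 'attitude': array([[ 0.60245391, -0.47710469,  0.63985968],
       [ 0.79808364,  0.34947136, -0.49084853],
       [ 0.0105735 ,  0.80637515,  0.59130983]])}
{'t': 0.1, 'qpos': array([ 1.1920958 ,  0.46936833, -0.04857478,  1.53359403,  0.02412746,
        1.14099906, -0.08230637]), 'qvel': array([ 0.00032194, -0.00354349, -0.00041783, -0.00212066, -0.00193605,
       -0.00032751, -0.0006672 ]), 'effort': array([ 4.15725781e-04, -5.09168243e+01, -8.08889768e-02, -2.36829060e+01,
       -6.14943146e-02,  3.44131363e-02,  4.44258842e-05]), 'ee_pos': array([ 231.11890309, -633.57306205,  199.49099042]), 'orientation': array([[ 9.39435392e-01,  3.42725331e-01, -7.00895073e-04],
       [ 3.42726034e-01, -9.39433968e-01,  1.63880906e-03],
       [-9.67832614e-05, -1.77977022e-03, -9.99998412e-01]]), 'wrist_force': array([-0.42723814, -1.16990718, -0.36607457]), 'wrist_torque': array([ 0.00340226, -0.03906725,  0.0556472 ]), 'finger_force': 0.0, 'opening': 87.08095780116668}
```

View pics/top0.png

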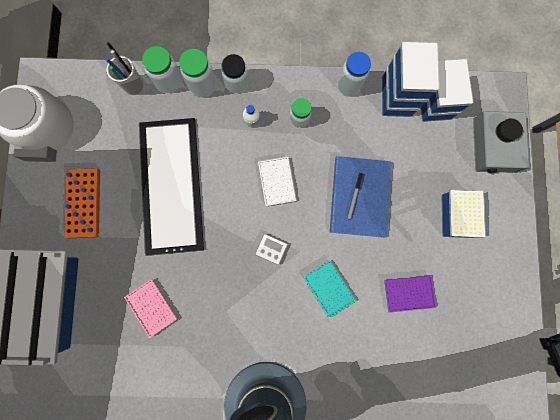

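View pics/scene0.png

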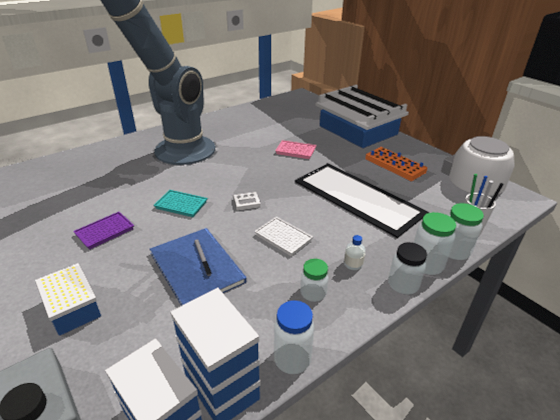

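Candidates for the plate: white (278,181), pink (150,307), turquoise (330,288), purple (410,293), and the white timer (272,248). I choose the white one at (278,181), which lies between the pad (172,187) on the left and the notebook (360,196) on the right.

```bash
cat > h.py <<'E'
import numpy as np,cv2
from plant import manip, optics
def ray(c,px,z):
    K=c["intrinsics"];R=np.array(c["attitude"]);o=np.array(c["xyz"])
    px=np.atleast_2d(px).astype(float);z=np.broadcast_to(z,len(px))
    d=np.c_[(px[:,0]-K[0,2])/K[0,0],-(px[:,1]-K[1,2])/K[1,1],-np.ones(len(px))]@R.T
    return o+d*((z-o[2])/d[:,2])[:,None]
def proj(c,P):
    q=(np.atleast_2d(P)-c["xyz"])@np.array(c["attitude"]);K=c["intrinsics"]
    return np.c_[K[0,0]*q[:,0]/-q[:,2]+K[0,2],-K[1,1]*q[:,1]/-q[:,2]+K[1,2]]
def rect(c,mask,z):
    ct=max(cv2.findContours(mask.astype(np.uint8),cv2.RETR_EXTERNAL,cv2.CHAIN_APPROX_NONE)[0],key=cv2.contourArea)[:,0]
    P=ray(c,ct,z)[:,:2].astype(np.float32)
    return cv2.minAreaRect(P),cv2.boxPoints(cv2.minAreaRect(P))
def sub(m,x0,y0,x1,y1):
    o=np.zeros_like(m);o[y0:y1,x0:x1]=m[y0:y1,x0:x1];return o
E
python3 - <<'E'
from h import *
c=optics.camera_params("top");im=cv2.imread("pics/top0.png");v=im.min(2);b=im.astype(int)
np.set_printoptions(suppress=True,precision=1)
m=sub(v>185,245,145,310,215);print("plate",*rect(c,m,14.4))
m=sub(v>170,140,115,206,255);print("window",*rect(c,m,8))
m=sub(b.max(2)<60,130,110,212,260);print("pad",*rect(c,m,8))
m=sub((b[...,0]-b[...,2]>40),325,145,400,245);print("notebook",*rect(c,m,17))
m=sub(v>185,250,230,295,268);print("timer",*rect(c,m,16))
cv2.imwrite("pics/crop0.png",cv2.resize(im[100:280,120:400],None,fx=2.8,fy=2.8,interpolation=cv2.INTER_CUBIC))
print(ray(c,[[301,112]],80),ray(c,[[251,112]],80))
E
```

```text
plate ((594.9533081054688, -13.814041137695312), (127.43345642089844, 87.03376007080078), 10.912589073181152) [[524.2  16.9]
 [540.6 -68.6]
 [665.8 -44.5]
 [649.3  41. ]]
window ((577.1287231445312, 283.56365966796875), (344.5263671875, 119.97462463378906), 6.730207920074463) [[399.  322.9]
 [413.1 203.8]
 [755.2 244.2]
 [741.2 363.3]]
pad ((577.1416015625, 282.6509704589844), (377.36407470703125, 160.67514038085938), 6.72516393661499) [[380.3 340.3]
 [399.2 180.8]
 [773.9 225. ]
 [755.1 384.5]]
notebook ((557.4417114257812, -248.73609924316406), (154.8761444091797, 216.01976013183594), 85.99530029296875) [[ 444.3 -318.4]
 [ 659.8 -333.5]
 [ 670.6 -179. ]
 [ 455.1 -163.9]]
timer ((405.0697937011719, -3.364429473876953), (67.85839080810547, 59.98191452026367), 67.66654968261719) [[364.4 -23.4]
 [419.9 -46.1]
 [445.7  16.6]
 [390.2  39.4]]
[[770.4 -74.8  80. ]] [[766.5  59.2  80. ]]
```

View pics/crop0.png

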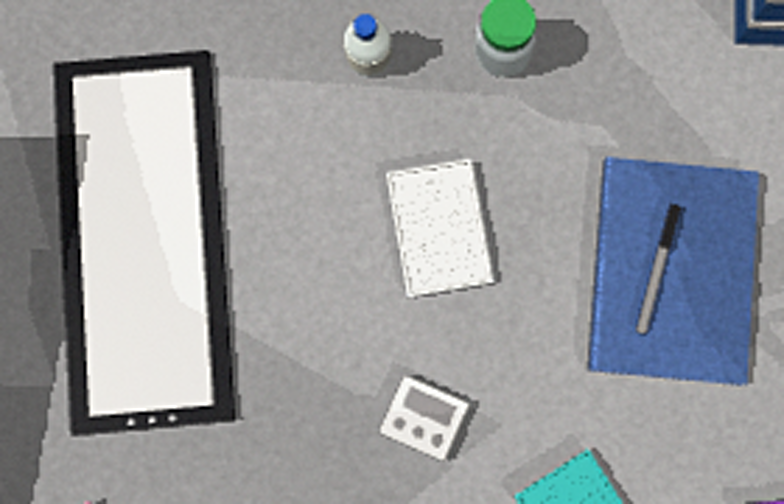

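The crop shows the white plate with its underside up at crop (440,228), the pad on its left and the notebook on its right. This confirms the choice. The pad's yaw is 6.7° and the plate's is 10.9°. First move: turn the tool so its x axis points along the push direction, and travel towards a point behind the plate.

```bash
python3 -m pendant '[[[0.2,-0.14,0],[0,0,-0.047],-1],[[0.4,-0.28,0],[0,0,-0.094],-1],[[0.6,-0.42,0],[0,0,-0.14],-1],[[0.8,-0.56,0],[0,0,-0.19],-1],[[1,-0.7,0],[0,0,-0.237],-1],[[1,-0.7,0],[0,0,-0.285],-1],[[1,-0.7,0],[0,0,-0.33],-1],[[1,-0.7,0],[0,0,-0.38],-1],[[1,-0.7,0],[0,0,-0.426],-1],[[1,-0.7,0],[0,0,-0.426],-1]]'
cat >> h.py <<'E'
PA=np.deg2rad(6.73);ex=np.array([np.cos(PA),np.sin(PA),0]);ey=np.array([-np.sin(PA),np.cos(PA),0])
PO=np.array([577.1,283.2,0])   # pad centre
def pad(P): P=np.atleast_2d(P)-PO; return np.c_[P@ex,P@ey,P[:,2]]
def togo(target):
    s=manip.read_state();R=np.array(s["orientation"]);d=R.T@(np.array(target)-s["ee_pos"])/200
    Rt=np.c_[ey,ex,[0,0,-1]];rv=cv2.Rodrigues(R.T@Rt)[0].ravel()/np.pi
    print("t",s["t"],"shift",d.round(3),"turn",rv.round(3),"ee",np.round(s["ee_pos"],1),"pad frame",pad(s["ee_pos"]).round(1),"F",np.round(s["wrist_force"],2))
E
python3 - <<'E'
from h import *
c=pad([594.9,-13.8,0])[0];print(c, pad([[540.6,-68.6,0],[665.8,-44.5,0]]))
T=PO+ex*c[0]+ey*(c[1]-72);print(T);togo(T+[0,0,80])
E
```

```text
t: 1.1
ee_pos: [371.0, -433.9, 200.0]
orientation: [[-0.117, 0.993, -0.0], [0.993, 0.117, 0.001], [0.001, -0.0, -1.0]]
wrist_force: [-0.7, 0.2, -0.3]
opening: 87.2
finger_force: 0.0
[ -17.12830321 -297.03949439    0.        ] [[ -77.47619775 -345.09843347    0.        ]
 [  49.68539916 -335.83677748    0.        ]]
[603.33773357 -85.30387858   0.        ]
t 1.1 shift [1.595 1.358 0.601] turn [-0. -0. -0.] ee [ 371.  -433.9  200. ] pad frame [[-288.8 -688.   200. ]] F [-0.66  0.15 -0.32]
```

```bash
python3 -m pendant '[[[0.19,0.16,0],[0,0,0],-1],[[0.38,0.32,0],[0,0,0],-1],[[0.57,0.48,0],[0,0,0],-1],[[0.76,0.64,0],[0,0,0],-1],[[0.92,0.79,0],[0,0,0],-1],[[1,0.93,0.1],[0,0,0],-1],[[1,1,0.2],[0,0,0],-1],[[1,1,0.3],[0,0,0],-1],[[1,1,0.3],[0,0,0],-1],[[1,1,0.3],[0,0,0],-1]]'
python3 -m pendant '[[[0.15,0.09,0.1],[0,0,0],-1],[[0.3,0.18,0.2],[0,0,0],-1],[[0.45,0.27,0.3],[0,0,0],-1],[[0.59,0.36,0.3],[0,0,0],-1],[[0.59,0.36,0.4],[0,0,0],-1],[[0.59,0.36,0.5],[0,0,0],-1],[[0.59,0.36,0.55],[0,0,0],-1],[[0.59,0.36,0.55],[0,0,0],-1],[[0.59,0.36,0.55],[0,0,0],-1],[[0.59,0.36,0.55],[0,0,0],-1]]'
python3 - <<'E'
from h import *
togo([603.3,-85.3,5])
p,d=optics.snapshot("top");cv2.imwrite("pics/top1.png",cv2.resize(p[120:260,180:400,::-1],None,fx=3,fy=3))
E
```

```text
t: 2.1
ee_pos: [546.2, -212.2, 140.4]
orientation: [[-0.115, 0.993, -0.001], [0.993, 0.115, 0.0], [0.0, -0.001, -1.0]]
wrist_force: [-0.7, -0.9, 0.1]
opening: 87.3
finger_force: 0.0
t: 3.1
ee_pos: [605.2, -86.8, 31.8]
orientation: [[-0.116, 0.993, 0.002], [0.993, 0.116, -0.0], [-0.001, 0.002, -1.0]]
wrist_force: [0.3, 0.2, 0.4]
opening: 87.0
finger_force: 0.0
t 3.1 shift [ 0.009 -0.009  0.134] turn [ 0.001  0.    -0.   ] ee [605.2 -86.8  31.8] pad frame [[ -15.5 -370.8   31.8]] F [0.34 0.17 0.43]
```

View pics/top1.png

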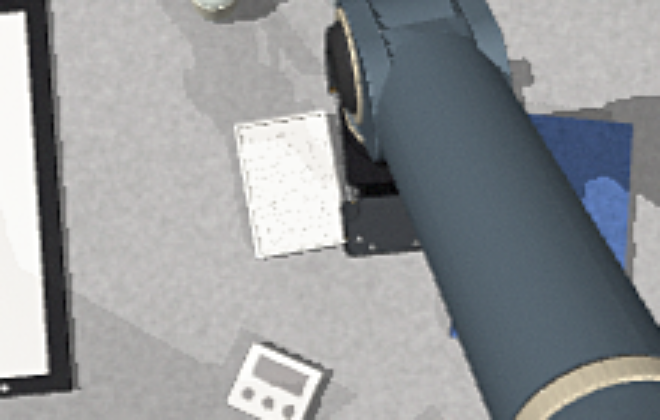

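The fingers are level behind the plate's long side: crop (345,190), plate at (290,185). Now descend, then push to just short of the pad.

```bash
python3 -m pendant '[[[0,0,0.07],[0,0,0],-1],[[0,0,0.14],[0,0,0],-1],[[0,0,0.14],[0,0,0],-1],[[0.05,0,0.14],[0,0,0],-1],[[0.1,0,0.14],[0,0,0],-1],[[0.15,0,0.14],[0,0,0],-1],[[0.2,0,0.14],[0,0,0],-1],[[0.25,0,0.14],[0,0,0],-1],[[0.3,0,0.14],[0,0,0],-1],[[0.35,0,0.14],[0,0,0],-1]]'
python3 -m pendant '[[[0.06,0,0],[0,0,0],-1],[[0.12,0,0],[0,0,0],-1],[[0.18,0,0],[0,0,0],-1],[[0.24,0,0],[0,0,0],-1],[[0.3,0,0],[0,0,0],-1],[[0.36,0,0],[0,0,0],-1],[[0.42,0,0],[0,0,0],-1],[[0.48,0,0],[0,0,0],-1],[[0.54,0,0],[0,0,0],-1],[[0.58,0,0],[0,0,0],-1]]'
python3 - <<'E'
from h import *
s=manip.read_state();togo(PO+ex*-15.5+ey*-172+[0,0,4])
p,d=optics.snapshot("top");cv2.imwrite("pics/top2.png",cv2.resize(p[110:270,130:350,::-1],None,fx=3,fy=3))
E
```

```text
t: 4.15
ee_pos: [595.9, -15.9, 2.6]
orientation: [[-0.117, 0.993, 0.0], [0.993, 0.117, -0.0], [-0.0, 0.0, -1.0]]
wrist_force: [0.6, -0.5, 0.1]
opening: 87.3
finger_force: 0.0
t: 5.15
ee_pos: [582.2, 99.9, 2.5]
orientation: [[-0.118, 0.993, 0.0], [0.993, 0.118, 0.0], [0.0, 0.0, -1.0]]
wrist_force: [0.3, 0.5, -0.2]
opening: 86.8
finger_force: 0.0
t 5.15 shift [ 0.053  0.004 -0.007] turn [ 0. -0.  0.] ee [582.2  99.9   2.5] pad frame [[ -16.4 -182.6    2.5]] F [ 0.34  0.47 -0.17]
```

View pics/top2.png

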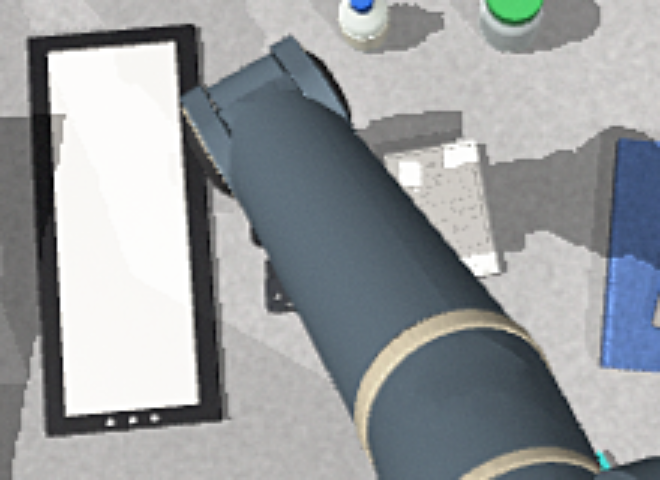

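The plate is still at its original place, full image (278,181), although the fingers are now next to the pad. I need to see why from the scene camera.

Run:
```python
from h import *
s=manip.read_state()
for n in("top","scene"):
    c=optics.camera_params(n);P=np.array(s["ee_pos"]);print(n,proj(c,[P,P+ex*51,P-ex*51]).round(0).tolist())
p,d=optics.snapshot("scene");cv2.imwrite("pics/sc2.png",cv2.resize(p[130:300,150:430,::-1],None,fx=2.8,fy=2.8))
c=optics.camera_params("scene")
K=c["intrinsics"]
m=sub((p.min(2)>185),250,205,320,260);print(rect(c,m,14.4))
```

```text
top [[235.0, 185.0], [234.0, 167.0], [237.0, 203.0]]
scene [[313.0, 219.0], [327.0, 227.0], [300.0, 211.0]]
(((651.1926879882812, -31.266010284423828), (23.802108764648438, 32.461578369140625), 14.118328094482422), array([[635.692   , -18.428455],
       [643.6102  , -49.9095  ],
       [666.69336 , -44.103565],
       [658.77515 , -12.62252 ]], dtype=float32))
```

View pics/sc2.png

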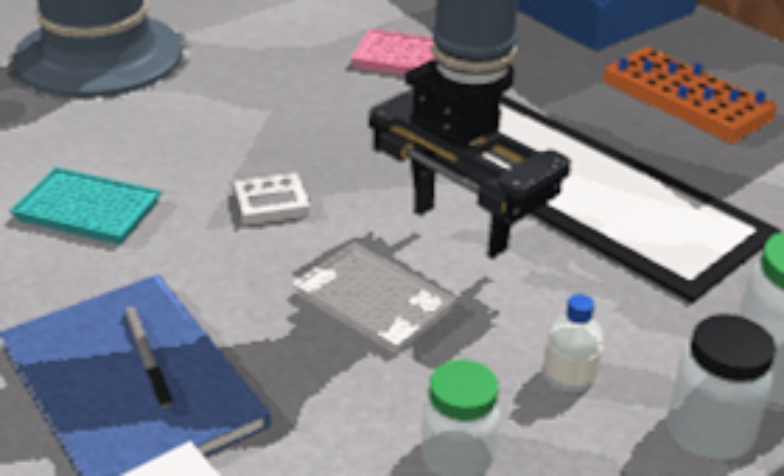

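The picture shows the fingertips floating. At crop (497,252) and (425,212) they sit 5–7 px above where z=2.5 projects. When fully open, the tips are about 15 mm short of the TCP, so they passed just over the plate. I'll go back and descend further, feeling for the bench.

```bash
python3 -m pendant '[[[0,0,-0.15],[0,0,0],-1],[[-0.15,0,-0.15],[0,0,0],-1],[[-0.33,0,-0.15],[0,0,0],-1],[[-0.52,0,-0.15],[0,0,0],-1],[[-0.7,0,-0.15],[0,0,0],-1],[[-0.88,0,-0.15],[0,0,0],-1],[[-0.97,0,-0.1],[0,0,0],-1],[[-0.97,0,-0.03],[0,0,0],-1],[[-0.97,0,0.01],[0,0,0],-1],[[-0.97,0,0.02],[0,0,0],-1]]'
python3 -m pendant '[[[0,0,0.005],[0,0,0],-1],[[0,0,0.01],[0,0,0],-1],[[0,0,0.015],[0,0,0],-1],[[0,0,0.02],[0,0,0],-1],[[0,0,0.022],[0,0,0],-1],[[0,0,0.024],[0,0,0],-1],[[0,0,0.026],[0,0,0],-1],[[0,0,0.028],[0,0,0],-1],[[0,0,0.03],[0,0,0],-1],[[0,0,0.03],[0,0,0],-1]]'
python3 - <<'E'
from h import *
togo(PO+ex*-15.5+ey*-172+[0,0,-9])
c=optics.camera_params("scene");P=np.array(manip.read_state()["ee_pos"]);print(proj(c,[P+ex*51,P-ex*51]).round())
p,d=optics.snapshot("scene");cv2.imwrite("pics/sc3.png",cv2.resize(p[160:290,180:380,::-1],None,fx=4,fy=4))
E
```

```text
t: 6.25
ee_pos: [603.7, -91.3, -3.4]
orientation: [[-0.121, 0.993, -0.003], [0.993, 0.121, 0.002], [0.002, -0.003, -1.0]]
wrist_force: [0.5, 0.1, 0.0]
opening: 86.9
finger_force: 0.0
t: 7.25
ee_pos: [605.1, -94.4, -7.6]
orientation: [[-0.117, 0.993, -0.0], [0.993, 0.117, -0.0], [-0.0, -0.0, -1.0]]
wrist_force: [0.4, -0.3, 0.9]
opening: 86.8
finger_force: 0.0
t 7.25 shift [1.031 0.005 0.007] turn [-0.  0. -0.] ee [605.1 -94.4  -7.6] pad frame [[ -16.5 -378.3   -7.6]] F [ 0.38 -0.35  0.93]
[[274. 264.]
 [248. 244.]]
```

View pics/sc3.png

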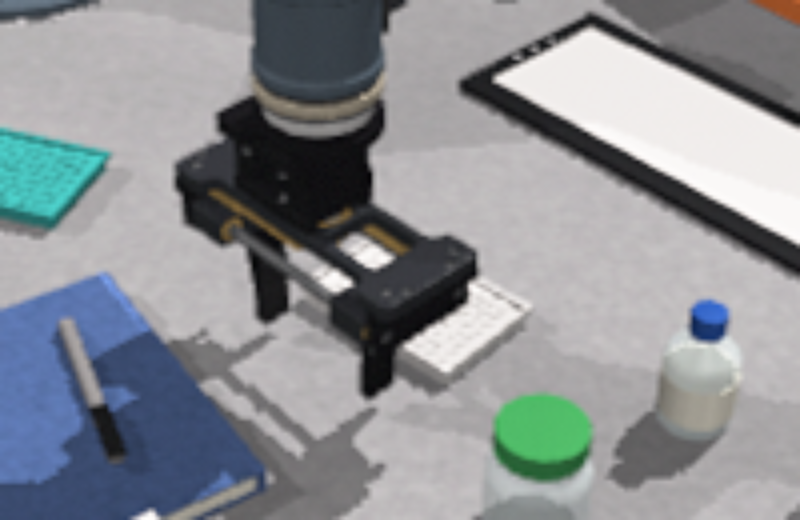

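The fingers are now beside the plate's near side, with the tips at crop (375,395) and about 6 mm over the bench. Going down 4 mm more, then starting the push.

```bash
python3 -m pendant '[[[0,0,0.01],[0,0,0],-1],[[0,0,0.02],[0,0,0],-1],[[0,0,0.02],[0,0,0],-1],[[0.04,0,0.02],[0,0,0],-1],[[0.08,0,0.02],[0,0,0],-1],[[0.12,0,0.02],[0,0,0],-1],[[0.16,0,0.02],[0,0,0],-1],[[0.2,0,0.02],[0,0,0],-1],[[0.25,0,0.02],[0,0,0],-1],[[0.3,0,0.02],[0,0,0],-1]]'
python3 - <<'E'
from h import *
togo(PO+ex*-15.5+ey*-172+[0,0,-9])
p,d=optics.snapshot("top");cv2.imwrite("pics/t3.png",p[...,::-1])
c=optics.camera_params("top");m=sub(p.min(2)>185,208,140,300,215);print(rect(c,m,14.4))
E
```

```text
t: 8.3
ee_pos: [598.1, -33.9, -11.4]
orientation: [[-0.117, 0.993, 0.0], [0.993, 0.117, -0.0], [-0.0, 0.0, -1.0]]
wrist_force: [1.1, 0.0, -0.1]
opening: 87.0
finger_force: 0.2
t 8.3 shift [ 0.727  0.004 -0.012] turn [ 0.  0. -0.] ee [598.1 -33.9 -11.4] pad frame [[ -16.3 -317.4  -11.4]] F [ 1.07  0.01 -0.07]
(((603.9327392578125, 87.01312255859375), (214.3225860595703, 180.53811645507812), 2.755389451980591), array([[492.5559   , 172.02635  ],
       [501.23474  ,  -8.30304  ],
       [715.3096   ,   1.9998932],
       [706.63074  , 182.32928  ]], dtype=float32))
```

```bash
python3 -m pendant '[[[0.07,0,0],[0,0,0],-1],[[0.14,0,0],[0,0,0],-1],[[0.21,0,0],[0,0,0],-1],[[0.28,0,0],[0,0,0],-1],[[0.35,0,0],[0,0,0],-1],[[0.42,0,0],[0,0,0],-1],[[0.49,0,0],[0,0,0],-1],[[0.56,0,0],[0,0,0],-1],[[0.61,0,0],[0,0,0],-1],[[0.65,0,0],[0,0,0],-1]]'
python3 - <<'E'
from h import *
togo(PO+ex*-15.5+ey*-172+[0,0,-9])
c=optics.camera_params("scene")
p,d=optics.snapshot("scene");cv2.imwrite("pics/sc4.png",cv2.resize(p[160:290,230:430,::-1],None,fx=4,fy=4))
E
```

```text
t: 9.35
ee_pos: [582.8, 95.5, -11.5]
orientation: [[-0.118, 0.993, 0.0], [0.993, 0.118, 0.0], [-0.0, 0.0, -1.0]]
wrist_force: [1.3, -0.4, -0.4]
opening: 86.7
finger_force: 0.2
t 9.35 shift [ 0.076  0.004 -0.013] turn [0. 0. 0.] ee [582.8  95.5 -11.5] pad frame [[ -16.4 -187.1  -11.5]] F [ 1.35 -0.44 -0.42]
```

View pics/sc4.png

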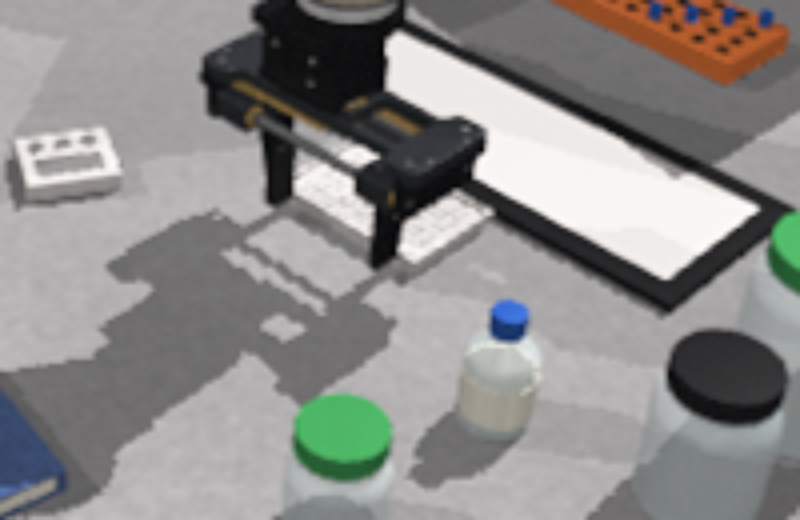

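The plate is now pushed, square to the fingers, and its far side is almost at the pad edge, crop (490,210). Closing slowly until it presses.

```bash
python3 -m pendant '[[[0.02,0,0],[0,0,0],-1],[[0.03,0,0],[0,0,0],-1],[[0.04,0,0],[0,0,0],-1],[[0.05,0,0],[0,0,0],-1],[[0.06,0,0],[0,0,0],-1],[[0.065,0,0],[0,0,0],-1],[[0.07,0,0],[0,0,0],-1],[[0.075,0,0],[0,0,0],-1],[[0.08,0,0],[0,0,0],-1],[[0.085,0,0],[0,0,0],-1]]'
python3 -c "
from h import *
togo(PO+ex*-15.5+ey*-172+[0,0,-9])"
```

```text
t: 10.4
ee_pos: [581.2, 108.3, -11.6]
orientation: [[-0.116, 0.993, -0.0], [0.993, 0.116, -0.004], [-0.004, -0.001, -1.0]]
wrist_force: [0.7, -7.2, 0.8]
opening: 86.9
finger_force: 3.6
t 10.4 shift [ 0.011  0.005 -0.013] turn [-0.     0.001 -0.   ] ee [581.2 108.3 -11.6] pad frame [[ -16.4 -174.2  -11.6]] F [ 0.7  -7.16  0.79]
```

Contact, with about 7 N against the pad edge. Now lift along an arc about the pad edge to about 25°.

```bash
python3 -m pendant '[[[0.002,0,-0.018],[0,0,0],-1],[[0.003,0,-0.036],[0,0,0],-1],[[0.005,0,-0.054],[0,0,0],-1],[[0.008,0,-0.072],[0,0,0],-1],[[0.012,0,-0.089],[0,0,0],-1],[[0.016,0,-0.107],[0,0,0],-1],[[0.021,0,-0.124],[0,0,0],-1],[[0.027,0,-0.141],[0,0,0],-1],[[0.034,0,-0.158],[0,0,0],-1],[[0.041,0,-0.174],[0,0,0],-1]]'
python3 - <<'E'
from h import *
togo(PO+ex*-15.5+ey*-172+[0,0,-9])
p,d=optics.snapshot("scene");cv2.imwrite("pics/sc5.png",cv2.resize(p[150:280,230:430,::-1],None,fx=4,fy=4))
E
```

```text
t: 11.4
ee_pos: [580.1, 118.0, 23.6]
orientation: [[-0.116, 0.993, -0.0], [0.993, 0.116, -0.002], [-0.002, -0.0, -1.0]]
wrist_force: [-0.2, -4.8, 3.1]
opening: 86.8
finger_force: 2.7
t 11.4 shift [-0.038  0.004  0.163] turn [-0.     0.001 -0.   ] ee [580.1 118.   23.6] pad frame [[ -16.4 -164.4   23.6]] F [-0.24 -4.8   3.12]
```

View pics/sc5.png

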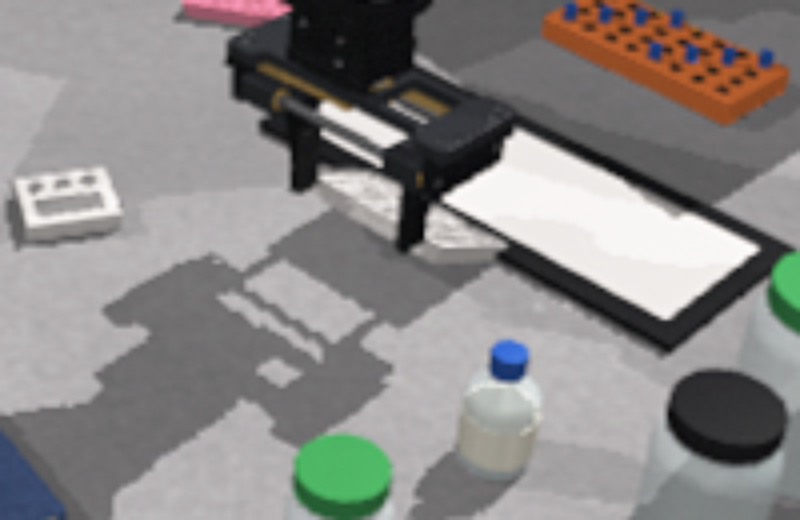

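The plate is tilted about 25°, hinged on the pad edge at crop (500,250), with both fingers behind it. Continuing the arc to 50°.

```bash
python3 -m pendant '[[[0.008,0,-0.018],[0,0,0],-1],[[0.016,0,-0.034],[0,0,0],-1],[[0.025,0,-0.05],[0,0,0],-1],[[0.035,0,-0.064],[0,0,0],-1],[[0.046,0,-0.079],[0,0,0],-1],[[0.057,0,-0.093],[0,0,0],-1],[[0.07,0,-0.106],[0,0,0],-1],[[0.082,0,-0.119],[0,0,0],-1],[[0.095,0,-0.132],[0,0,0],-1],[[0.109,0,-0.144],[0,0,0],-1]]'
cat >> h.py <<'E'
def cloud():
    "pad-frame points over the pad/plate region seen by the scene camera, white ones, as y-z table for the plate's +x end"
    c=optics.camera_params("scene");p,d=optics.snapshot("scene");K=c["intrinsics"]
    v,u=np.mgrid[:420,:560];q=np.stack([(u-K[0,2])/K[0,0],-(v-K[1,2])/K[1,1],-np.ones(u.shape)],-1)*d[...,None]
    P=pad((q@np.array(c["attitude"]).T+c["xyz"]).reshape(-1,3))
    w=((p.min(2)>95)&(d>0)).ravel()
    k=w&(P[:,0]>-85)&(P[:,0]<60)&(P[:,1]>-200)&(P[:,1]<90)&(P[:,2]>14)&(P[:,2]<110)
    return P[k],P
def side(x0=30,x1=52):
    k,_=cloud();k=k[(k[:,0]>x0)&(k[:,0]<x1)]
    for a in range(-200,90,10):
        z=k[(k[:,1]>=a)&(k[:,1]<a+10),2]
        if len(z)>4: print(a,len(z),np.percentile(z,[5,50,95]).round(0))
E
python3 -c "
from h import *
togo(PO+ex*-15.5+ey*-172+[0,0,-9]);side()"
```

```text
t: 12.45
ee_pos: [577.4, 142.1, 52.3]
orientation: [[-0.117, 0.993, 0.0], [0.993, 0.117, 0.001], [0.001, 0.0, -1.0]]
wrist_force: [-0.6, -2.2, 1.3]
opening: 87.1
finger_force: 1.4
t 12.45 shift [-0.16   0.004  0.306] turn [ 0. -0.  0.] ee [577.4 142.1  52.3] pad frame [[ -16.3 -140.1   52.3]] F [-0.64 -2.22  1.27]
-140 26 [65. 69. 74.]
-130 22 [55. 66. 76.]
-120 14 [41. 51. 63.]
-110 13 [29. 40. 49.]
-100 16 [17. 27. 36.]
-90 6 [15. 20. 27.]
```

```bash
python3 -m pendant '[[[0.028,0,-0.017],[0,0,0],-1],[[0.052,0,-0.032],[0,0,0],-1],[[0.077,0,-0.046],[0,0,0],-1],[[0.103,0,-0.058],[0,0,0],-1],[[0.13,0,-0.068],[0,0,0],-1],[[0.158,0,-0.076],[0,0,0],-1],[[0.186,0,-0.082],[0,0,0],-1],[[0.214,0,-0.086],[0,0,0],-1],[[0.243,0,-0.088],[0,0,0],-1],[[0.275,0,-0.088],[0,0,0],-1]]'
python3 -c "
from h import *
togo(PO+ex*-15.5+ey*-172+[0,0,-9]);side()"
```

```text
t: 13.5
ee_pos: [571.0, 197.5, 70.8]
orientation: [[-0.117, 0.993, 0.001], [0.993, 0.117, 0.002], [0.002, 0.001, -1.0]]
wrist_force: [-1.8, -0.4, 9.4]
opening: 87.0
finger_force: 4.6
t 13.5 shift [-0.439  0.003  0.398] turn [ 0. -0.  0.] ee [571.  197.5  70.8] pad frame [[-16.1 -84.4  70.8]] F [-1.79 -0.37  9.37]
-90 112 [18. 53. 90.]
-80 74 [17. 62. 93.]
```

```bash
python3 -m pendant '[[[0.01,0,-0.01],[0,0,0],-1],[[0.025,0,-0.012],[0,0,0],-1],[[0.04,0,-0.012],[0,0,0],-1],[[0.055,0,-0.012],[0,0,0],-1],[[0.07,0,-0.012],[0,0,0],-1],[[0.085,0,-0.012],[0,0,0],-1],[[0.1,0,-0.012],[0,0,0],-1],[[0.12,0,-0.012],[0,0,0],-1],[[0.14,0,-0.012],[0,0,0],-1],[[0.14,0,-0.012],[0,0,0],-1]]'
python3 -c "
from h import *
togo(PO+ex*-15.5+ey*-172+[0,0,-9]);side()"
```

```text
t: 14.55
ee_pos: [567.4, 224.4, 72.0]
orientation: [[-0.118, 0.993, -0.0], [0.993, 0.118, 0.0], [0.0, -0.0, -1.0]]
wrist_force: [0.6, 0.6, -0.4]
opening: 87.1
finger_force: 0.0
t 14.55 shift [-0.574  0.005  0.405] turn [-0. -0.  0.] ee [567.4 224.4  72. ] pad frame [[-16.5 -57.3  72. ]] F [ 0.57  0.65 -0.35]
-80 24 [15. 23. 27.]
-70 34 [16. 29. 55.]
-60 38 [21. 34. 42.]
-50 26 [28. 39. 45.]
-40 34 [34. 46. 52.]
-30 33 [41. 53. 59.]
-20 26 [47. 56. 63.]
-10 10 [52. 58. 64.]
```

```bash
python3 -m pendant '[[[-0.05,0,0],[0,0,0],-1],[[-0.12,0,0],[0,0,0],-1],[[-0.2,0,0],[0,0,0],-1],[[-0.28,0,0],[0,0,0],-1],[[-0.36,0,0.0],[0,0,0],-1],[[-0.4,0,0.0],[0,0,0],-1],[[-0.4,0,0.0],[0,0,0],-1],[[-0.4,0,0.0],[0,0,0],-1],[[-0.4,0,0.0],[0,0,0],-1],[[-0.4,0,0.0],[0,0,0],-1]]'
python3 -c "
from h import *
togo(PO+ex*-15.5+ey*-100+[0,0,-1]);side()
k,P=cloud();k=k[(k[:,1]>-110)&(k[:,2]>18)&(k[:,2]<27)];print(k.min(0),k.max(0),np.percentile(k,[2,98],axis=0))"
```

```text
t: 15.6
ee_pos: [576.8, 145.1, 72.1]
orientation: [[-0.119, 0.993, 0.0], [0.993, 0.119, 0.001], [0.001, 0.0, -1.0]]
wrist_force: [-0.8, 0.2, 0.3]
opening: 86.9
finger_force: 0.0
t 15.6 shift [0.185 0.005 0.366] turn [ 0. -0.  0.] ee [576.8 145.1  72.1] pad frame [[ -16.4 -137.1   72.1]] F [-0.75  0.25  0.33]
-70 25 [15. 21. 24.]
-60 15 [16. 23. 25.]
-50 17 [14. 22. 24.]
-40 16 [18. 22. 24.]
-30 15 [17. 22. 25.]
-20 13 [17. 22. 24.]
-10 13 [16. 21. 25.]
0 16 [15. 22. 24.]
10 5 [20. 20. 23.]
[-75.70519982 -69.85786386  18.01795039] [49.16777402 16.00480981 25.86980419] [[-71.60086401 -67.93430482  18.59171597]
 [ 46.88730267  12.01874727  24.77989237]]
```

The plate lies flat on the pad, wells up: top at z≈22, pad y from −71 to 14. Coming in low behind it and pushing about 28 mm to centre it on the window.

```bash
python3 -m pendant '[[[0.05,0,0.12],[0,0,0],-1],[[0.1,0,0.24],[0,0,0],-1],[[0.17,0,0.34],[0,0,0],-1],[[0.18,0,0.36],[0,0,0],-1],[[0.18,0,0.36],[0,0,0],-1],[[0.2,0,0.36],[0,0,0],-1],[[0.22,0,0.36],[0,0,0],-1],[[0.24,0,0.36],[0,0,0],-1],[[0.26,0,0.36],[0,0,0],-1],[[0.28,0,0.36],[0,0,0],-1]]'
python3 -m pendant '[[[0.02,0,0],[0,0,0],-1],[[0.04,0,0],[0,0,0],-1],[[0.06,0,0],[0,0,0],-1],[[0.08,0,0],[0,0,0],-1],[[0.1,0,0],[0,0,0],-1],[[0.115,0,0],[0,0,0],-1],[[0.13,0,0],[0,0,0],-1],[[0.14,0,0],[0,0,0],-1],[[0.145,0,0],[0,0,0],-1],[[0.145,0,0],[0,0,0],-1]]'
python3 -c "
from h import *
togo(PO+ex*-15.5+ey*-52);side()"
```

```text
t: 16.7
ee_pos: [570.6, 199.9, 0.4]
orientation: [[-0.117, 0.993, 0.001], [0.993, 0.117, 0.0], [0.0, 0.001, -1.0]]
wrist_force: [-0.3, -0.3, 0.1]
opening: 86.9
finger_force: 0.0
t: 17.7
ee_pos: [567.1, 228.6, 0.0]
orientation: [[-0.117, 0.993, 0.0], [0.993, 0.117, 0.0], [0.0, 0.0, -1.0]]
wrist_force: [0.4, -0.2, -0.4]
opening: 86.8
finger_force: 0.0
t 17.7 shift [0.005 0.004 0.   ] turn [ 0. -0.  0.] ee [567.1 228.6   0. ] pad frame [[-16.4 -53.1   0. ]] F [ 0.38 -0.15 -0.37]
-100 7 [ 98.  99. 103.]
-50 15 [14. 17. 22.]
-40 17 [16. 22. 25.]
-30 20 [14. 22. 25.]
-20 13 [15. 22. 25.]
-10 15 [16. 21. 24.]
0 15 [17. 22. 24.]
10 14 [15. 20. 24.]
20 16 [14. 22. 24.]
30 7 [16. 22. 23.]
```

```bash
python3 -m pendant '[[[-0.06,0,0],[0,0,0],-1],[[-0.15,0,0],[0,0,0],-1],[[-0.25,0,-0.1],[0,0,0],-1],[[-0.4,0,-0.3],[0,0,0],-1],[[-0.6,0,-0.5],[0,0,0],-1],[[-0.8,0,-0.7],[0,0,0],-1],[[-1,0,-0.8],[0,0,0],-1],[[-1,0,-0.8],[0,0,0],-1],[[-1,0,-0.8],[0,0,0],-1],[[-1,0,-0.8],[0,0,0],-1]]'
python3 - <<'E'
from h import *
c=optics.camera_params("top");p,d=optics.snapshot("top")
ps,_=optics.snapshot("scene")
a=cv2.resize(p[100:270,110:320],None,fx=2.2,fy=2.2);b=cv2.resize(ps[130:260,270:440],None,fx=374/130,fy=374/130)
im=np.hstack([a,b])[:,:,::-1];f=min(1,800/im.shape[1]);cv2.imwrite("pics/fin.png",cv2.resize(im,None,fx=f,fy=f));print(im.shape)
k,_=cloud();k=k[(k[:,1]>-80)&(k[:,2]>17)&(k[:,2]<27)];print(np.percentile(k,[1,99],axis=0))
r=cv2.minAreaRect(k[:,:2].astype(np.float32));print(r)
E
```

```text
t: 18.75
ee_pos: [589.6, 30.4, 159.3]
orientation: [[-0.118, 0.993, -0.002], [0.993, 0.118, 0.001], [0.001, -0.001, -1.0]]
wrist_force: [0.4, 1.0, -0.6]
opening: 87.0
finger_force: 0.0
(374, 951, 3)
[[-73.05755038 -45.47761894  17.48102929]
 [ 47.34560609  34.9404756   25.31586793]]
((-12.705085754394531, -4.087898254394531), (85.34722137451172, 124.98499298095703), 89.95256805419922)
```

View pics/fin.png

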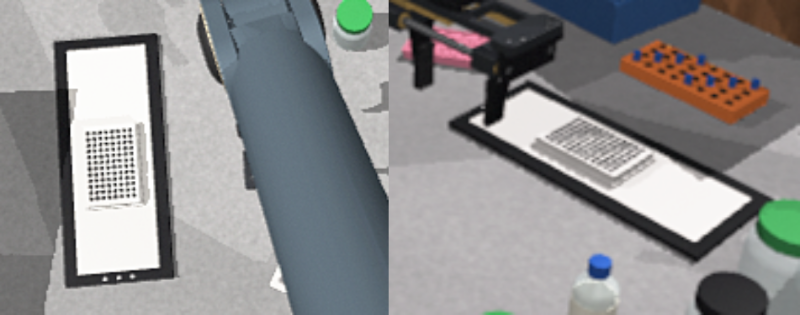

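The plate lies wells up, square and fully inside the white window, at picture (113,165) in the top view. It is centred about 4 mm from the window's midline, against a 17 mm margin. The gripper is well clear. Handing in.

```bash
python3 -c "
from plant import manip
print(manip.close_job())"
```

```text
the job is handed in; nothing more can be done
None
```

The microplate was flipped over the pad's long edge and now lies wells up, wholly on the white window, with the gripper clear of it; the job was handed in just after 18.75 s on the robot's clock, and the first push passed over the plate without moving it, so I repeated it lower.

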